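Shut the receipt printer and feed its paper

ROBOT

A 6-joint arm with a two-finger parallel gripper is mounted at the origin on the work surface; the furniture and walls round the work are solid. World frame = base frame: x ahead of the robot, y to its left, z up, the work surface at z = 0. Lengths are in m, angles in rad, forces in N, time in s.
With the tool pointing down it reaches from about 0.35 to 0.975 m from the base axis. Payload 4.9 kg.
Tool frame: the origin (TCP) lies at the very end of the fingers, on their centre line; the grasp point (between the pads) lies 19 mm behind it; z points along the fingers, y is the line along which they close (so a half turn about z gives the same grasp; the last joint's range is limited). The gripper opens to 85 mm and grips with 20 to 120 N. Pads are 22 mm wide; open, the fingers measure 114 mm over their backs; the gripper's body (76 mm by 85 mm) begins 54 mm behind the grasp point. The pads swing forward as they close: fully open they stand 13 mm farther back than shut.
Start: joints at [-1.458, 0.053, 1.613, -0, 1.476, -0.119], TCP at [0.144, -0.608, 0.231] pointing down, gripper open.
Joint ranges: [-3.01, 3.01], [-1.01, 2.22], [0.06, 2.58], [-1.02, 4.17], [0.09, 2.62], [-3.14, 3.14]. Speed limits (rad/s): [2.57, 2.57, 3.14, 3.14, 3.14, 3.14].

INTERFACE

Orientations are given as a rotation vector (axis times angle).
In Python, from station import get_obs, optics, ctrl gives the robot as it stands.
- The arm moves only by the shell command python3 -m pendant 'ROWS' [FORCE]. ROWS is JSON, a list of rows, each a list of 3 entries, a list of its own where there are three numbers: the shift along the tool's x, y, z in mm, then the turn, a rotation vector about the tool's x, y, z in rad, then the opening, from 0 (shut) to 1 (fully open). A call has 1 to 12 rows; each row shifts and turns the commanded pose from where the row before left it, along the tool's axes as they then stand; what a row does not reach is not made up. A row lasts 1/12 s, in which the tool goes at most 41.7 mm and 7.16 degrees, less where a joint would pass 70% of its speed; a pose out of reach is approached as far as the arm can. A call is refused whole if a number of a shift passes 41.7 or a number of a turn 0.125, either way. A call with a gripper value outside its range is refused whole. The fingers move at their own pace and stop on an object; FORCE is the grip in N (left out, the last holds). Time passes only in rows, so rows that do not move let the fingers close. It gives the time, the measured TCP pose, the force, the opening and the grip force at its end, in the units of the state.
- get_obs(): the state, without advancing time (a new reading comes with each control period).
- optics.get_image(name): name is "scene" or "top"; returns the picture (400x640x3 uint8, red, green, blue); there is no depth.
- optics.camera_model(name): a dict with "fx", "fy", "cx", "cy" (pixels), "distortion" ([k1, k2, p1, p2, k3] as OpenCV has them; the pictures are not rectified), "cam_to_world" (4x4, takes a point from camera to world coordinates). Camera axes: x right, y up, looking along -z (the intrinsics and any distortion apply to the point x, -y, -z); pixel columns grow to the right and rows downward; lengths in m; the calibration is good to about 2 mm. A picture is of the moment at which its call begins. camera_model takes no time and is no camera call.
- ctrl.finish_job(): hands the job in; it is judged then, once.
The state is a dict: "t": time; "q": joint angles; "dq": joint speeds; "effort": joint torques, N m; "tool_pos": TCP position; "tool_rot": TCP orientation; "contact_force": force on the tool from outside, world axes, zero at the start; "wrist_torque": the same for the moment, N m; "opening": finger opening in m; "grip_force": force on a finger pad.
Only numpy, scipy, OpenCV 4.12 (cv2) and the standard library are available. Lean on these libraries where they do the work, as an engineer would, in place of code of your own. Each camera call takes 0.05 s, during which the arm holds its last target. There are 200 camera calls.

TASK

The receipt printer on the table has just been given a new roll and its cover still stands open. Push the cover over without gripping it and press it gently down until it is fully shut, and only then press the long feed key right down with the fingertips and let it come up again. Do not press the small round power key, do not lift the printer or shove it from its place, leave everything else on the table undisturbed, and finish with the hand clear.

Things in the scene. Friction and masses are not known exactly. Their poses are not given: they have to be found in the camera images.
- printer: Receipt printer, pale plastic, 170 (its x) x 136 (its y) x 120 mm high when shut, about 0.86 kg, loose on rubber feet (slides if shoved with over 4 N). Origin: centre of its underside; +x from its front (keys) to its back (hinge), z up. Front 51 mm of the top: dark key panel 92 mm high; behind it the tub with the paper roll, walls 99 mm high. A thin paper end between them reaches 110 mm.
- cover (a joint): Angle of the printer's cover about its rear hinge, rad: 0 = fully shut (level), 1.57 = upright, 1.75 = end stop, leaning back. It starts at 1.35 to 1.7. The hinge is stiff: the cover stays where it is left, does not fall or latch by itself, and takes about 1 to 2 N at its lip to move.
- cover_hinge (a point): Point on the hinge axis at mid width: 70 mm from the printer's origin along its +x, 100 mm above the table. The axis runs along the printer's y.
- cover_lip (a point): Middle of the cover's outer edge at its free lip. The cover is a plate 136 mm wide, 20 mm thick, 102 mm from hinge axis to lip; its inner face lies in the hinge axis' plane. Shut, its outer face is level, 120 mm above the table, lip 32 mm in front of the printer's origin. Upright, the outer face looks to the printer's back and the lip is 202 mm high; push that face towards the keys to shut it.
- feed_key (a joint): Travel of the long feed key, m: 0 = up, 0.004 = right down. Spring-loaded: 0.7 N to start, 3.5 N right down; it comes up by itself.
- feed_key_top (a point): Centre of the top of the long feed key, a rounded oblong 32 mm (along the printer's y) x 16 mm, standing 7 mm above the key panel, 99 mm above the table; left half of the panel, 58 mm in front of the printer's origin and 26 mm to +y. The shut cover's lip begins 26 mm behind its centre. It is pressed straight down.
- power_key (a joint): Travel of the small round power key, m: 0 = up, 0.003 = down. To be left alone.
- power_key_top (a point): Centre of the top of the small round power key, 13 mm across, 3.5 mm above the panel, 66 mm to -y of the feed key on the same panel.
- bell: Counter bell with a steel dome, 75 mm across, 57 mm high; origin at the centre of its underside. Bystander, loose.
- terminal: Black card terminal with a keypad, 170 x 80 x 32 mm, lying flat; origin at the centre of its underside. Bystander, loose.
- cup: Espresso cup, 64 mm across, 89 mm with its handle, 48 mm high; origin at the middle of its underside's outline. Bystander, loose.
- sugar: Glass sugar shaker, 62 mm across, 128 mm high; origin at the centre of its underside. Bystander, loose.
- tags: Flat bundle of price tags, 57 x 93 x 14 mm; origin at the centre of its underside. Bystander, loose.
- jar: Jam jar with a lid, 66 mm across, 85 mm high; origin at the centre of its underside. Bystander, loose.
- table_glass: Empty drinking glass, 80 mm across, 91 mm high; origin at the centre of its underside. Bystander, loose.
- table_shaker: Small salt shaker, 44 mm across, 90 mm high; origin at the centre of its underside. Bystander, loose.

How it is judged:
On the way, in this order (a step that is already met when the one before it is completed fails the run):
1. the printer's cover is fully shut (value of joint cover below 0.03 rad and value of joint feed_key below 0.001 m), for 0.2 s.
2. with the cover shut, the feed key is pressed right down (value of joint cover below 0.03 rad and value of joint feed_key above 0.003 m and contact force between the fingers and feed_key above 0.5 N), for 0.1 s.
At the end, for the whole second after the job is handed in: Cover fully shut (within 0.03 rad, 3 mm at its lip); the feed key, pressed at least 3 mm down after that, is up again (within 1 mm); power key up; printer level, at rest, within 30 mm of its start; bystanders upright within 20 mm of theirs (all of step 1 and value of joint power_key below 0.001 m and distance of each of printer, cover_hinge from where it was at the start of the episode below 0.03 m and angle between printer's own z axis and vertical below 0.05 rad and linear speed of printer below 0.02 m/s and distance of each of bell, terminal, cup, sugar, tags, jar, table_glass, table_shaker from where it was at the start of the episode below 0.02 m and angle between each of bell, cup, sugar, jar, table_glass, table_shaker's own z axis and vertical below 0.2 rad); the robot touches nothing.
It fails at once if the feed key is pressed while the cover is open (value of joint feed_key above 0.002 m and value of joint cover above 0.06 rad).
It fails at once if the power key is pressed (value of joint power_key above 0.0015 m).
It fails at once if the printer is lifted, tipped or shoved more than 40 mm, or its cover is gripped between the fingers ((contact force between the fingers and cover above 6 N and x of the grasp point in the frame of cover_lip between -0.015 and 0.1 m and z of the grasp point in the frame of cover_lip between -0.018 and -0.002 m and y of the grasp point in the frame of cover_lip between -0.065 and 0.065 m) or height (world z) of printer above 0.012 m or angle between printer's own z axis and vertical above 0.12 rad or distance of printer from where it was at the start of the episode above 0.04 m).
It fails at once if the printer is handled roughly (over 40 N, or the cover slammed faster than 6 rad/s) (contact force between the arm and printer above 40 N or velocity of joint cover below -6 rad/s).
It fails at once if a bystander is moved more than 30 mm (distance of any of bell, terminal, cup, sugar, tags, jar, table_glass, table_shaker from where it was at the start of the episode above 0.03 m).
It also fails if it takes over 38 s, if anything falls off the work surface, if the arm or the gripper's body presses on something with over 40 N, if the wrist force passes 120 N, or if a joint passes its speed limit or range.

## Working session

There is one attempt and no reset: what is moved stays moved. The work goes in short steps, Python scripts to look and compute and a shell command to move; the robot and the scene stay as the last step left them, time stands still between calls to the robot, and variables do not carry over. Pictures are saved under pics/ and viewed, at most 10 in all, crops included, and the job is handed in when it is done.

```bash
mkdir -p pics; cat > h.py <<'E'
from station import get_obs, optics, ctrl
import numpy as np, cv2
from scipy.spatial.transform import Rotation as R
def ray(cam,px):
    m=optics.camera_model(cam);K=np.array([[m['fx'],0,m['cx']],[0,m['fy'],m['cy']],[0,0,1.]])
    p=cv2.undistortPoints(np.array(px,float).reshape(-1,1,2),K,np.array(m['distortion'],float)).reshape(-1,2)
    T=np.array(m['cam_to_world']);d=np.c_[p[:,0],-p[:,1],-np.ones(len(p))]@T[:3,:3].T
    return T[:3,3],d
def onz(cam,px,z):
    o,d=ray(cam,px);return o+d*((z-o[2])/d[:,2])[:,None]
def proj(cam,P):
    m=optics.camera_model(cam);K=np.array([[m['fx'],0,m['cx']],[0,m['fy'],m['cy']],[0,0,1.]])
    T=np.linalg.inv(np.array(m['cam_to_world']));c=np.atleast_2d(P)@T[:3,:3].T+T[:3,3]
    return cv2.projectPoints(c*[1,-1,-1],np.zeros(3),np.zeros(3),K,np.array(m['distortion'],float))[0].reshape(-1,2)
E
python3 - <<'E'
from h import *
for n in('scene','top'):
    cv2.imwrite(f'pics/{n}0.png',optics.get_image(n)[:,:,::-1]); print(np.round(optics.camera_model(n)['cam_to_world'],3))
o=get_obs();print(o['tool_pos'],R.from_rotvec(o['tool_rot']).as_matrix().round(3),o['t'])
E
```

```text
[[-0.806  0.373 -0.459  0.006]
 [-0.591 -0.503  0.63   0.777]
 [ 0.004  0.78   0.626  0.853]
 [ 0.     0.     0.     1.   ]]
[[-0.027  0.996 -0.088  0.48 ]
 [-1.    -0.026  0.014  0.004]
 [ 0.012  0.089  0.996  1.201]
 [ 0.     0.     0.     1.   ]]
[ 0.14350955 -0.60773122  0.23019025] [[ 0.973  0.23  -0.   ]
 [ 0.23  -0.973  0.002]
 [ 0.    -0.002 -1.   ]] 0.1
```

View pics/scene0.png

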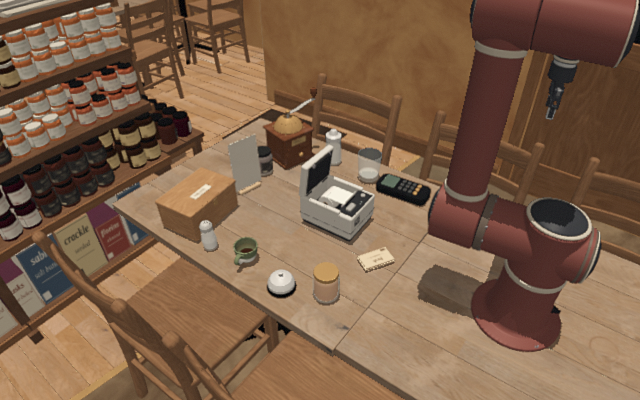

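View pics/top0.png

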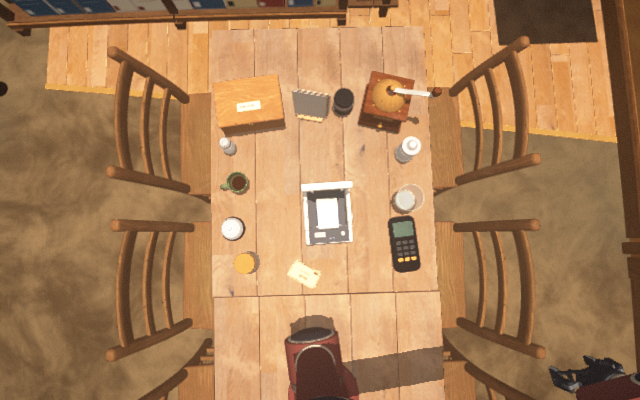

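The scene view shows the printer at about (337,195) with its cover standing upright. In the top view it is at (328,213), with the keys facing the robot and the hinge on the far side. I'll enlarge the printer in both views.

```bash
python3 - <<'E'
import cv2,numpy as np
a=cv2.imread('pics/top0.png')[170:255,290:370];b=cv2.imread('pics/scene0.png')[140:245,290:385]
a=cv2.resize(a,(400,425),interpolation=cv2.INTER_CUBIC);b=cv2.resize(b,(380,420),interpolation=cv2.INTER_CUBIC)
c=np.zeros((425,780,3),np.uint8);c[:,:400]=a;c[:420,400:]=b;cv2.imwrite('pics/crop.png',c)
E
```

```text
(no output)
```

View pics/crop.png

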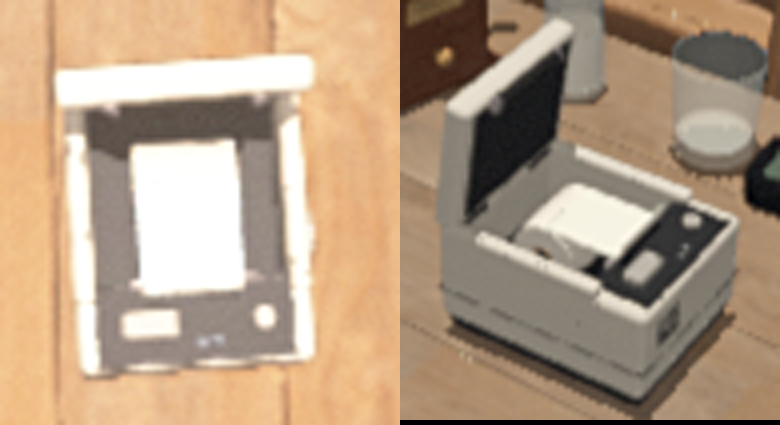

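The crop shows the feed key at top-view pixel (319.8,234.4) and scene pixel (350.1,206.4). The power key is at (342.6,233) and (362.6,194.6), and the lip's outer edge runs from (301,184) to (352,181) in the top view.

```bash
python3 - <<'E'
from h import *
t=lambda x,y:[290+(x+.5)/5-.5,170+(y+.5)/5-.5]
s=lambda x,y:[290+(x-400+.5)/4-.5,140+(y+.5)/4-.5]
F=onz('top',[t(151,324)],.099)[0];P=onz('top',[t(265,317)],.0955)[0]
print('top',F,P,np.linalg.norm(F-P)); F2=onz('scene',[s(642,265)],.099)[0];P2=onz('scene',[s(692,219)],.0955)[0]
print('scene',F2,P2,np.linalg.norm(F2-P2))
c=onz('top',[t(85,374),t(312,357)],.092);print('front corners',c)
def tri(a,b):
    o1,d1=ray('top',[a]);o2,d2=ray('scene',[b]);A=np.c_[d1[0],-d2[0]];k=np.linalg.lstsq(A,o2-o1,rcond=None)[0]
    p,q=o1+k[0]*d1[0],o2+k[1]*d2[0];return (p+q)/2,np.linalg.norm(p-q)
print('key tri',tri(t(151,324),s(642,265)),tri(t(265,317),s(692,219)))
print('lip L inner,R outer',tri(t(62,104),s(468,112)),tri(t(57,74),s(445,105)),tri(t(312,57),s(562,20)))
for z in(.19,.2,.205):print(onz('top',[t(57,73),t(312,56),t(60,105),t(312,90)],z).round(4).tolist())
# yaw from y-axis
for a,b in((F,P),(F2,P2),(c[0],c[1])):
    v=a-b; print('yaw',np.arctan2(-v[0],v[1]))
for n,p,z in(('term',(404,225),.032),('tags',(304,273),.014),('glass',(405,200),.09),('bell',(232,229),.05),('jar',(246,263),.085),('menu',(310,105),.15),('pot',(343,100),.1)):print(n,onz('top',[p],z)[0].round(3))
E
```

```text
top [4.85206769e-01 4.55591223e-05 9.90000000e-02] [ 0.48742691 -0.06519496  0.0955    ] 0.0653720417710024
scene [ 0.48144799 -0.00144506  0.099     ] [ 0.48329261 -0.06873142  0.0955    ] 0.06740257476414327
front corners [[ 0.45778418  0.0384714   0.092     ]
 [ 0.46387473 -0.09162137  0.092     ]]
key tri (array([ 0.48350583, -0.00099124,  0.09844141]), np.float64(0.003986307334427056)) (array([ 0.48511789, -0.06651822,  0.096192  ]), np.float64(0.005356556658844357))
lip L inner,R outer (array([0.59809523, 0.04231101, 0.20201421]), np.float64(0.0049196687767400025)) (array([0.61446833, 0.04493916, 0.20228149]), np.float64(0.0035079596117350295)) (array([ 0.61822875, -0.08980815,  0.20024907]), np.float64(0.008302570382509976))
[[0.6181, 0.0464, 0.19], [0.6237, -0.0886, 0.19], [0.6011, 0.0452, 0.19], [0.6056, -0.0879, 0.19]]
[[0.6168, 0.046, 0.2], [0.6223, -0.0876, 0.2], [0.5999, 0.0448, 0.2], [0.6044, -0.087, 0.2]]
[[0.6161, 0.0458, 0.205], [0.6216, -0.0872, 0.205], [0.5993, 0.0446, 0.205], [0.6038, -0.0866, 0.205]]
yaw 0.03401690157635995
yaw 0.027407535808737706
yaw 0.0467828312425592
term [ 0.507 -0.257  0.032]
tags [0.37  0.051 0.014]
glass [ 0.578 -0.25   0.09 ]
bell [0.508 0.261 0.05 ]
jar [0.409 0.213 0.085]
menu [0.847 0.018 0.15 ]
pot [ 0.877 -0.079  0.1  ]
```

```bash
python3 -m pendant '[[[0,0,-15],[0,0,0.098],0],[[0,0,-15],[0,0,0.098],0],[[25,-26,0],[0,0,0],0],[[25,-26,0],[0,0,0],0],[[25,-26,0],[0,0,0],0],[[25,-26,0],[0,0,0],0],[[25,-26,0],[0,0,0],0],[[25,-26,0],[0,0,0],0],[[25,-26,0],[0,0,0],0],[[25,-26,0],[0,0,0],0],[[25,-26,0],[0,0,0],0],[[25,-26,0],[0,0,0],0]]' 20
cat > st.py <<'E'
from h import *
o=get_obs();M=R.from_rotvec(o['tool_rot']).as_matrix();O=np.array([.543,-.0245,0]);psi=.037
Rp=R.from_rotvec([0,0,psi]).as_matrix()
print('t',o['t'],'world',o['tool_pos'].round(4) if hasattr(o['tool_pos'],'round') else o['tool_pos'],'printer mm',((np.array(o['tool_pos'])-O)@Rp*1e3).round(1),'yaw',np.arctan2(M[1,0],M[0,0]).round(4),'zax',M[:,2].round(3),'F',np.round(o['contact_force'],2),'open',o['opening'])
E
python3 st.py
```

```text
t: 1.1
tool_pos: [0.3848, -0.3377, 0.2609]
tool_rot: [-3.141, -0.056, 0.0]
contact_force: [0.8, -0.1, 0.5]
opening: 0.0
grip_force: 0.0
t 1.1 world [ 0.3848 -0.3377  0.2609] printer mm [-169.7 -307.2  260.9] yaw 0.0356 zax [-0.  0. -1.] F [ 0.85 -0.14  0.47] open 2.165004303916579e-05
```

```bash
python3 -m pendant '[[[27,-28,0],[0,0,0],0],[[27,-28,0],[0,0,0],0],[[27,-28,0],[0,0,0],0],[[27,-28,0],[0,0,0],0],[[27,-28,0],[0,0,0],0],[[27,-28,0],[0,0,0],0],[[27,-28,0],[0,0,0],0],[[27,-28,0],[0,0,0],0],[[27,-28,0],[0,0,0],0],[[27,-28,0],[0,0,0],0],[[27,-25,0],[0,0,0],0],[[0,0,0],[0,0,0],0]]' >/dev/null; python3 st.py; python3 - <<'E'
from h import *
a=cv2.resize(optics.get_image('scene')[100:260,260:420,::-1],(560,560),interpolation=cv2.INTER_CUBIC);cv2.imwrite('pics/s1.png',a)
E
```

```text
t 2.1 world [ 0.6724 -0.0192  0.2594] printer mm [129.6   0.6 259.4] yaw 0.0411 zax [-0.001  0.002 -1.   ] F [-0.36 -0.74  0.07] open -4.967375210790272e-05
```

View pics/s1.png

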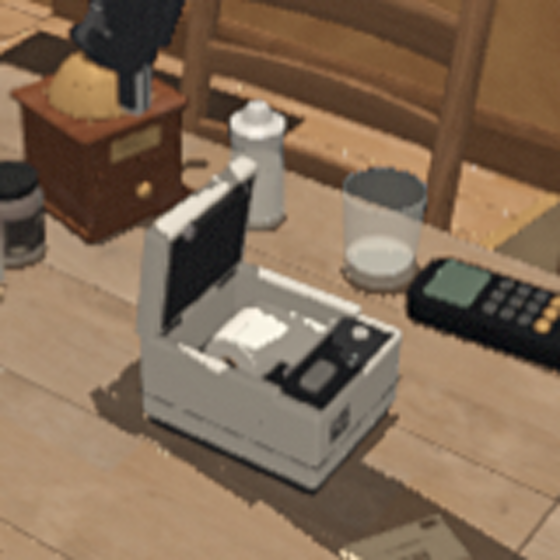

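The tool is behind the cover with the fingers shut, at pixel (135,105), and nothing has been touched. I'll lower it and approach the outer face.

```bash
python3 -m pendant '[[[0,0,28],[0,0,0],0],[[0,0,28],[0,0,0],0],[[0,0,26],[0,0,0],0],[[-10,0,0],[0,0,0],0],[[-10,0,0],[0,0,0],0],[[-6,0,0],[0,0,0],0],[[-4,0,0],[0,0,0],0],[[-4,0,0],[0,0,0],0],[[-4,0,0],[0,0,0],0]]' >/dev/null; python3 st.py
python3 -m pendant '[[[-4,0,0],[0,0,0],0],[[-4,0,0],[0,0,0],0],[[-4,0,0],[0,0,0],0],[[-4,0,0],[0,0,0],0]]'>/dev/null; python3 st.py
```

```text
t 2.9 world [ 0.6321 -0.0258  0.1801] printer mm [ 89.   -4.6 180.1] yaw 0.0354 zax [ 0.002 -0.    -1.   ] F [1.83 0.08 1.47] open -2.180799980371645e-05
t 3.2333 world [ 0.6162 -0.0262  0.1801] printer mm [ 73.1  -4.4 180.1] yaw 0.0358 zax [ 0.002 -0.001 -1.   ] F [ 1.8  -1.23  1.83] open 0.00022741717802207792
```

```bash
python3 -m pendant '[[[-5,0,2],[0,0,0],0],[[-5,0,2],[0,0,0],0],[[-6,0,2],[0,0,0],0],[[-5,0,2],[0,0,0],0],[[-5,0,2],[0,0,0],0],[[-4,0,2],[0,0,0],0],[[-4,0,3],[0,0,0],0],[[-4,0,3],[0,0,0],0],[[-4,0,3],[0,0,0],0]]'>/dev/null; python3 st.py;  python3 - <<'E'
from h import *
a=cv2.resize(optics.get_image('scene')[100:260,260:420,::-1],(560,560),interpolation=cv2.INTER_CUBIC);cv2.imwrite('pics/s2.png',a)
E
```

```text
t 3.9833 world [ 0.5735 -0.0275  0.1579] printer mm [ 30.3  -4.1 157.9] yaw 0.0358 zax [-0.001  0.    -1.   ] F [-0.69 -0.11  2.  ] open -0.0004317140475891147
```

View pics/s2.png

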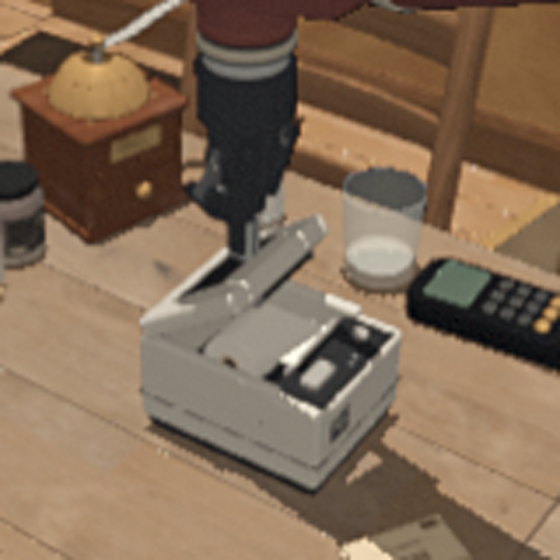

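The cover is folding over at about 0.6 rad, with the lip near (285,260), and the printer hasn't moved. I'll continue.

```bash
python3 -m pendant '[[[-4,0,3],[0,0,0],0],[[-4,0,3],[0,0,0],0],[[-3,0,4],[0,0,0],0],[[-3,0,4],[0,0,0],0],[[-2,0,4],[0,0,0],0],[[-2,0,4],[0,0,0],0],[[-2,0,3],[0,0,0],0],[[-1,0,3],[0,0,0],0],[[-1,0,2],[0,0,0],0],[[0,0,1],[0,0,0],0]]'>/dev/null; python3 st.py
python3 -m pendant '[[[0,0,1],[0,0,0],0],[[0,0,1],[0,0,0],0],[[0,0,1],[0,0,0],0],[[0,0,0],[0,0,0],0]]'; python3 -m pendant '[[[0,0,1],[0,0,0],0],[[0,0,1],[0,0,0],0],[[0,0,0],[0,0,0],0]]'
```

```text
t 4.8667 world [ 0.5516 -0.0283  0.1268] printer mm [  8.5  -4.1 126.8] yaw 0.0357 zax [-0.001  0.    -1.   ] F [-1.44 -1.28  0.94] open -3.9151418953237254e-05
t: 5.2
tool_pos: [0.5521, -0.0282, 0.1241]
tool_rot: [-3.141, -0.056, 0.0]
contact_force: [-1.1, 0.9, 1.1]
opening: 0.0002
grip_force: 0.3
t: 5.45
tool_pos: [0.5521, -0.0283, 0.1221]
tool_rot: [3.141, 0.056, 0.0]
contact_force: [-1.2, 0.0, 0.9]
opening: -0.0
grip_force: 0.4
```

```bash
for i in 1; do python3 -m pendant '[[[0,0,1],[0,0,0],0],[[0,0,1],[0,0,0],0],[[0,0,0],[0,0,0],0]]'; python3 -m pendant '[[[0,0,1],[0,0,0],0],[[0,0,0],[0,0,0],0]]'; done | grep -E 'pos|force'
```

```text
tool_pos: [0.5521, -0.0283, 0.1201]
contact_force: [-0.0, 0.2, -0.1]
grip_force: 0.0
tool_pos: [0.5521, -0.0283, 0.12]
contact_force: [-2.6, 0.7, 4.8]
grip_force: 2.5
```

```bash
python3 -m pendant '[[[0,0,1],[0,0,0],0],[[0,0,0],[0,0,0],0],[[0,0,0],[0,0,0],0],[[0,0,0],[0,0,0],0]]'; python3 -m pendant '[[[0,0,-10],[0,0,0],0],[[0,0,-20],[0,0,0],0],[[0,0,-20],[0,0,0],0],[[0,0,-20],[0,0,0],0],[[-30,0,-10],[0,0,0],0],[[-40,0,0],[0,0,0],0],[[-40,0,0],[0,0,0],0],[[-40,0,0],[0,0,0],0],[[-30,0,0],[0,0,0],0],[[0,0,0],[0,0,0],0]]'; python3 st.py
python3 - <<'E'
from h import *
S=optics.get_image('scene')[:,:,::-1];T=optics.get_image('top')[:,:,::-1];cv2.imwrite('pics/top3.png',T);cv2.imwrite('pics/scene3.png',S)
c=np.zeros((425,780,3),np.uint8);c[:,:400]=cv2.resize(T[170:255,290:370],(400,425),interpolation=cv2.INTER_CUBIC);c[:420,400:]=cv2.resize(S[140:245,290:385],(380,420),interpolation=cv2.INTER_CUBIC);cv2.imwrite('pics/c3.png',c)
E
```

```text
t: 6.2
tool_pos: [0.5522, -0.0283, 0.1199]
tool_rot: [3.141, 0.056, -0.001]
contact_force: [-5.9, 0.1, 9.1]
opening: -0.0
grip_force: 4.5
t: 7.03
tool_pos: [0.3688, -0.0345, 0.1979]
tool_rot: [3.14, 0.055, 0.002]
contact_force: [0.0, 0.4, -0.6]
opening: -0.0002
grip_force: 0.0
t 7.0333 world [ 0.3688 -0.0345  0.1979] printer mm [-174.4   -3.5  197.9] yaw 0.0349 zax [ 0.001 -0.001 -1.   ] F [ 0.05  0.37 -0.55] open -0.00022450037679158115
```

View pics/c3.png

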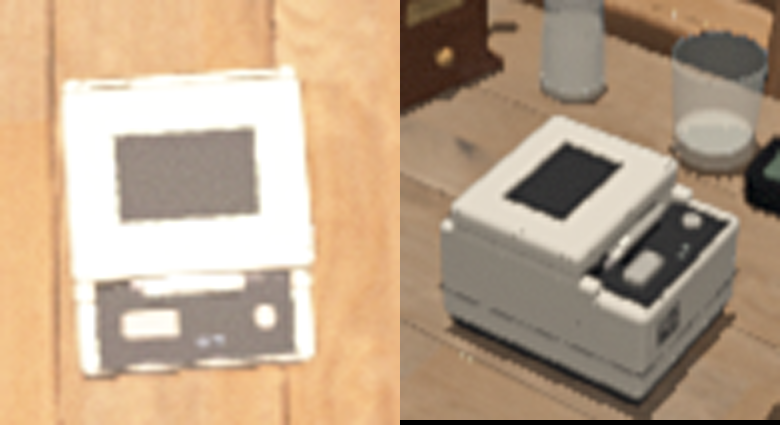

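The cover is flat and shut. The feed key at crop position (151,324) and the printer haven't moved. Next I'll go above the key and down to 5 mm over it.

```bash
python3 -m pendant '[[[25,-6,0],[0,0,0],0],[[30,-8,0],[0,0,0],0],[[30,-8,0],[0,0,0],0],[[20,-7,0],[0,0,0],0],[[10,0,0],[0,0,0],0],[[0,0,0],[0,0,0],0],[[0,0,25],[0,0,0],0],[[0,0,25],[0,0,0],0],[[0,0,25],[0,0,0],0],[[0,0,15],[0,0,0],0],[[0,0,4],[0,0,0],0],[[0,0,0],[0,0,0],0]]'; python3 st.py
python3 - <<'E'
from h import *
S=optics.get_image('scene')[:,:,::-1]
cv2.imwrite('pics/c4.png',cv2.resize(S[140:245,290:385],(570,600),interpolation=cv2.INTER_CUBIC))
E
```

```text
t: 8.13
tool_pos: [0.4851, -0.0015, 0.1027]
tool_rot: [-3.14, -0.056, 0.005]
contact_force: [0.3, 0.4, -0.1]
opening: 0.0001
grip_force: 0.0
t 8.1333 world [ 0.4851 -0.0015  0.1027] printer mm [-57.   25.1 102.7] yaw 0.0357 zax [-0.003  0.001 -1.   ] F [ 0.3   0.36 -0.12] open 9.136757173237208e-05
```

View pics/c4.png

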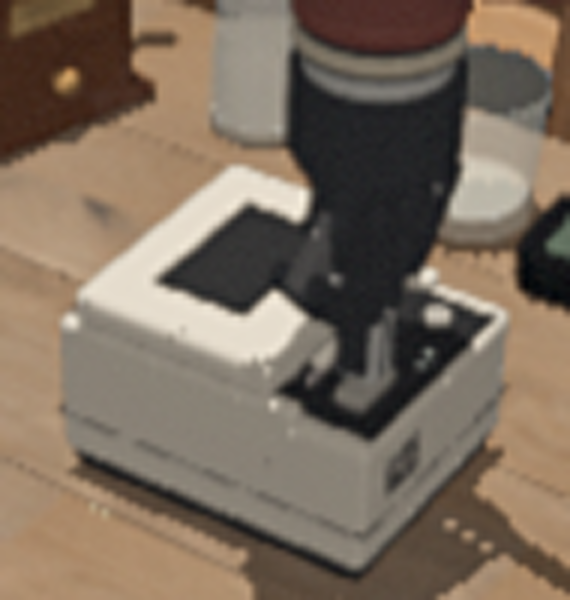

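The fingertips are directly over the feed key at (365,380), and the power key at (437,315) is clear. I'll press slowly.

```bash
python3 -m pendant '[[[-2,0,0],[0,0,0],0],[[0,0,2],[0,0,0],0],[[0,0,2],[0,0,0],0],[[0,0,1],[0,0,0],0],[[0,0,1],[0,0,0],0],[[0,0,0],[0,0,0],0]]'|grep -E 'pos|force'; python3 -m pendant '[[[0,0,1],[0,0,0],0],[[0,0,1],[0,0,0],0],[[0,0,0],[0,0,0],0]]'|grep -E 'pos|force'
```

```text
tool_pos: [0.4843, -0.0017, 0.0985]
contact_force: [0.0, 0.2, 1.9]
grip_force: 0.5
tool_pos: [0.4844, -0.0017, 0.0965]
contact_force: [-0.4, -0.9, 2.4]
grip_force: 1.2
```

```bash
python3 -m pendant '[[[0,0,1],[0,0,0],0],[[0,0,1],[0,0,0],0],[[0,0,0],[0,0,0],0]]'|grep -E 'pos|force'; python3 -m pendant '[[[0,0,1],[0,0,0],0],[[0,0,0],[0,0,0],0],[[0,0,0],[0,0,0],0]]'|grep -E 'pos|force'
```

```text
tool_pos: [0.4844, -0.0017, 0.095]
contact_force: [-0.3, 0.2, 5.1]
grip_force: 2.4
tool_pos: [0.4844, -0.0017, 0.0948]
contact_force: [-4.1, 0.8, 11.0]
grip_force: 5.0
```

The key bottomed out, 4 mm down at z = 0.095 m. I'll release it and withdraw.

```bash
python3 -m pendant '[[[0,0,-3],[0,0,0],0],[[0,0,-5],[0,0,0],0],[[0,0,-20],[0,0,0],0],[[0,0,-30],[0,0,0],0],[[0,0,-30],[0,0,0],0],[[-20,0,-20],[0,0,0],0],[[-30,0,0],[0,0,0],0],[[-30,0,0],[0,0,0],0],[[-20,0,0],[0,0,0],0],[[0,0,0],[0,0,0],0],[[0,0,0],[0,0,0],0]]'|grep -E 'pos|force'
python3 - <<'E'
from h import *
S=optics.get_image('scene')[:,:,::-1];cv2.imwrite('pics/s5.png',S)
A=cv2.imread('pics/scene3.png');d=cv2.absdiff(A,S).max(2)[140:245,290:385];print('diff px in printer crop',(d>40).sum())
cv2.imwrite('pics/c5.png',cv2.resize(S[120:320,200:440],(720,600),interpolation=cv2.INTER_CUBIC))
E
```

```text
tool_pos: [0.3836, -0.0053, 0.201]
contact_force: [0.8, -0.3, 1.0]
grip_force: 0.0
diff px in printer crop 286
```

View pics/c5.png

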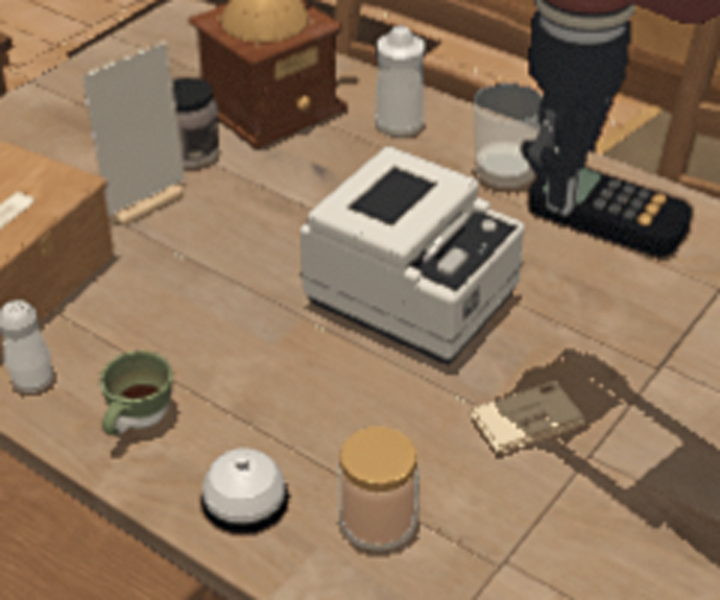

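The cover is shut, the key is up at (453,260), everything is in its place and the hand is clear.

```bash
python3 -c "
from station import ctrl;print(ctrl.finish_job())"
```

```text
the job is handed in; nothing more can be done
None
```

The cover was pushed shut, then the feed key was pressed right down and came up again; the last picture shows the hand clear and nothing visibly moved, and the job is handed in (no verdict was returned).

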